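# Clamp a bonded slide carrier, release it and tote it

### The arm

A 6-joint arm with a two-finger parallel gripper is mounted at the origin on the work surface. World frame = base frame: x ahead of the robot, y to its left, z up, the work surface at z = 0. Lengths are in m, angles in degrees, forces in N, time in s.
With the tool pointing down it reaches from about 0.35 to 0.925 m from the base axis. Payload 6.4 kg.
Tool frame: the origin (TCP) lies at the very end of the fingers, on their centre line; the grasp point (between the pads) lies 19 mm behind it; z points along the fingers, y is the line along which they close (so a half turn about z gives the same grasp; the last joint's range is limited). The gripper opens to 85 mm and grips with 20 to 120 N. Pads are 22 mm wide; open, the fingers measure 114 mm over their backs; the gripper's body (76 mm by 85 mm) begins 54 mm behind the grasp point. The pads swing forward as they close: fully open they stand 13 mm farther back than shut.
Start: joints at [58.722, 14.043, 89.255, -0, 76.702, -9.975], TCP at [0.236, 0.606, 0.196] pointing down, gripper open.
Joint ranges: [-179.41, 179.41], [-58.25, 129.5], [7.25, 145.43], [-54.29, 234.29], [11.92, 165.04], [-157.13, 157.13]. Speed limits (degrees/s): [147.25, 147.25, 180, 180, 180, 180].

### API

Orientations are given as [roll, pitch, yaw] about the fixed x, y, z axes, in that order (R = Rz(yaw) Ry(pitch) Rx(roll)).
In Python, from station import arm gives the robot as it stands.
- The arm moves only by the shell command python3 -m jog 'ROWS' [OPENING] [FORCE]. ROWS is a JSON object of lists of equal length, an entry for each row: "linear": the shift along the world's x, y, z scaled (see below), a list of three; "turn": the turn, a rotation vector about the world's x, y, z scaled (see below), a list of three. A call has 1 to 12 rows; each row is the pose to reach, as a shift and turn from the pose commanded when the call began; what a row does not reach only later rows make up. The controller multiplies each number of a shift by 40 cm and each number of a turn by pi/2 rad. A row lasts 1/8 s, in which the tool goes at most 62.5 mm and 10.7 degrees, less where a joint would pass 70% of its speed; a pose out of reach is approached as far as the arm can. A call with a number of a shift or a turn outside -1 to 1 is refused whole. A call with a gripper value outside its range is refused whole. OPENING is the opening, from 0 (shut) to 1 (fully open), set as the call begins (- or left out, the last holds). The fingers move at their own pace and stop on an object; FORCE is the grip in N (left out, the last holds). Time passes only in rows, so rows that repeat a pose let the fingers close. It gives the time, the measured TCP pose, the force, the opening and the grip force at its end, in the units of the state.
- arm.get_obs(): the state, without advancing time (a new reading comes with each control period).
- arm.camera(name): name is "scene" or "top" or "wrist"; returns the picture (384x512x3 uint8, blue, green, red); there is no depth.
- arm.get_calibration(name): a dict with "fx", "fy", "cx", "cy" (pixels), "T" (4x4, takes a point from camera to world coordinates); the wrist camera has in their place "hand_eye" (4x4, takes a point from camera to tool coordinates, whose origin is the TCP and whose axes are the flange's). Camera axes: x right, y down, z forward; pixel columns grow to the right and rows downward; lengths in m; the calibration is good to about 2 mm. A picture is of the moment at which its call begins: read the wrist's pose just before it. get_calibration takes no time and is no camera call.
- arm.job_done(): hands the job in; it is judged then, once.
Trained networks look in the newest picture that a camera, given by its name, has taken for a name from the list of things; names that differ only in an ending like _2 or _b are one class to them, and where a whole thing is asked for, a point or a joint stands for the part that bears it (a point fixed in the world has none). Each returns a list of dicts, best first, with "confidence" (0 to 1); they miss things now and then, are a little off and sometimes report something else, mostly with a low value. They report only what shows in the picture. A call takes as long as a camera call. They do not tell look-alikes from the thing itself.
- arm.masks_of(camera, name): "mask" (384x512 bool, what is visible of it) and "box" ([left, top, width, height] in pixels, round what is visible of it).
- arm.spot_point(camera, name): "centre" ([row, column] in pixels: a listed point, or the origin of a listed thing).
The state is a dict: "clock": time; "q": joint angles; "joint_velocities": joint speeds; "effort": joint torques, N m; "eef_pos": TCP position; "eef_rot": TCP orientation; "ft_force": force on the tool from outside, world axes, zero at the start; "ft_torque": the same for the moment, N m; "opening": finger opening in m; "finger_force": force on a finger pad.
Only numpy, scipy, OpenCV 4.12 (cv2) and the standard library are available. Lean on these libraries where they do the work, as an engineer would, in place of code of your own. Each camera call takes 0.05 s, during which the arm holds its last target. There are 200 camera calls.

### The job

A freshly bonded white slide carrier lies in the sloping clamp jig: take the black knob and swing the red clamp arm over onto it until the arm snaps down and holds by itself, let go, and leave it pressing for two seconds with nothing touching the arm. Then swing the arm back to its fully open stop, without shifting the carrier out of its nest. Finally lift the carrier out and lay it down gently in the blue tote, flat on the tote's floor with its glass side up, next to the finished carrier already there, leaving all other loose things where they are.

Things in the scene. Friction and masses are not known exactly. Their poses are not given: they have to be found in the camera images.
- jig: Fixed aluminium clamp jig, dark base plate 180 x 140 mm. Origin on the table, straight below the nest's centre; x level, towards the uphill side (away from the robot at yaw 0), y across, z up. The nest rises to +x at 30 deg (0.524 rad), facing the robot: up-slope is (0.866, 0, 0.5), its normal (-0.5, 0, 0.866) in these axes. The hinge bracket begins 67 mm up-slope of the nest's centre.
- seat (a point): Centre of the nest's blue seat, 70 mm above the table (axes as the jig); the carrier's underside centre lies here. Seat 22 mm up-slope x 84 mm, raised 16 mm off the sloping plate, so fingertips fit up to 14 mm past the carrier's underside at both long sides. Two steel stops (9 mm above the seat) hold its lower side, leaving the middle 54 mm open; tabs (6 mm high) its ends, 1.5 mm play.
- hinge (a point): Point on the clamp's hinge axis (the jig's y axis), on the jig's centre line: 80 mm up-slope and 25 mm along the normal from the seat point (56.8 mm along jig x, 131.7 mm above the table); axes as the jig
- clamp (a joint): Clamp arm angle, rad: 0 = fully open at its stop (the start); 2.0 = down, rubber pad on the carrier (reads within 0.03 of it when clamped). A damped spring snaps it open from below 1.0 and down from above, with up to 0.8 N m, in about a second; moving the knob takes under 10 N. Red bar 14 mm wide; its 24 mm pad presses the carrier's middle.
- knob (a point): Centre of the black barrel knob at the arm's end (26 mm thick, 30 mm long along jig y, flat ends). At clamp angle q it lies at hinge + 145.8 mm x (cos b, sin b) in jig x (level) and z (up), b = 1.562 + q rad: straight up when open, low on the robot's side when clamped. Pinched by its flat ends it turns between the pads: the tool can keep one orientation through the swing.
- carrier: Bonded slide carrier in the jig: loose white frame 36 (own x) x 90 (y) x 14 mm (z), 40 to 70 g, its top a glass slide with a purple spot and a paper label. Origin at the centre of its underside; z points out of the glass side. In the nest x runs up the slope, y across. Grip it by the long sides, 36 mm apart, square to the slope.
- blue_tote: Fixed open blue tote, outside 220 mm (own x) x 160 mm (own y) x 35 mm high, walls and floor 5 mm thick. Origin at the centre of its underside, on the table. It stands left or right of the jig. The finished carrier lies in its +x half; the -x half is empty.
- finished: Finished slide carrier, loose, lying flat in the blue tote's +x half, same shape, frame and origin as the one in the jig, its long side roughly across the tote (own y). Leave it.
- yellow_tote: Fixed yellow tote of the same size on the other side of the jig, holding two blank grey carriers; not for finished work. Origin at the centre of its underside.
- blank_a: Grey blank carrier, loose, in the yellow tote, same size as the others, origin at the centre of its underside. Leave it.
- blank_b: Second grey blank carrier, loose, in the yellow tote. Leave it.
- dropper: Loose amber dropper bottle with a black cap, 34 mm across and 75 mm tall, standing beyond the jig; origin at the centre of its underside. Leave it.
- jar: Loose clear jar with a white lid, 60 mm across and 60 mm tall, standing beyond the jig; origin at the centre of its underside. Leave it.
- slipbox: Loose green cover slip box 60 x 50 x 25 mm beyond the totes; origin at the centre of its underside. Leave it.
- marker: Loose white marker pen 110 x 13 x 13 mm with a blue cap, lying beyond the totes; origin at the centre of its underside, x along it. Leave it.
Not all that is in view belongs to the job. What is shaped like the carrier but green, orange or turquoise is not meant.

How it is judged:
By the outcome, as a careful person would: the job done as asked, in the order asked, and still so for the second after the job is handed in, with the robot touching nothing.
It also fails if it takes over 72 s, if anything falls off the work surface, if the arm or the gripper's body presses on something with over 40 N, if the wrist force passes 120 N, or if a joint passes its speed limit or range.

## Working session

There is one attempt and no reset: what is moved stays moved. The work goes in short steps, Python scripts to look and compute and a shell command to move; the robot and the scene stay as the last step left them, time stands still between calls to the robot, and variables do not carry over. Pictures are saved under pics/ and viewed, at most 10 in all, crops included, and the job is handed in when it is done.

```bash
ls; mkdir -p pics; cat > h.py <<'E'
import numpy as np,cv2
from scipy.spatial.transform import Rotation as R
from station import arm
def cam(n):
    o=arm.get_obs(); im=arm.camera(n); c=arm.get_calibration(n)
    if n=="wrist":
        T=np.eye(4);T[:3,:3]=R.from_euler('xyz',o['eef_rot'],degrees=True).as_matrix();T[:3,3]=o['eef_pos']
        T=T@np.array(c['hand_eye'])
    else: T=np.array(c['T'])
    return im,dict(K=(c['fx'],c['fy'],c['cx'],c['cy']),T=T)
def ray(c,rc):
    fx,fy,cx,cy=c['K'];d=c['T'][:3,:3]@np.array([(rc[1]-cx)/fx,(rc[0]-cy)/fy,1]);return c['T'][:3,3],d/np.linalg.norm(d)
def atz(c,rc,z):
    o,d=ray(c,rc);return o+d*(z-o[2])/d[2]
def tri(l):
    A=np.zeros((3,3));b=np.zeros(3)
    for c,rc in l:
        o,d=ray(c,rc);P=np.eye(3)-np.outer(d,d);A+=P;b+=P@o
    p=np.linalg.solve(A,b);return p,[np.linalg.norm((np.eye(3)-np.outer(d,d))@(p-o)) for o,d in [ray(c,rc) for c,rc in l]]
def proj(c,p):
    q=np.linalg.inv(c['T'])@np.r_[p,1];fx,fy,cx,cy=c['K'];return np.array([fy*q[1]/q[2]+cy,fx*q[0]/q[2]+cx])
E
python3 - <<'E'
from h import *
np.set_printoptions(precision=4,suppress=True)
o=arm.get_obs();print(o)
C={}
for n in("scene","top"):
    im,C[n]=cam(n);cv2.imwrite(f"pics/{n}0.png",im)
    print(n,C[n]['K'],C[n]['T'][:3,3])
    for t in("jig","seat","hinge","knob","carrier","blue_tote","finished","yellow_tote"):
        print(t,[(np.round(s['centre'],1).tolist(),round(s['confidence'],2)) for s in arm.spot_point(n,t)][:5])
E
```

```text
pics
{'clock': 0.0, 'q': array([58.7195, 14.0843, 89.325 ,  0.0002, 76.7017, -9.9747]), 'joint_velocities': array([ 0.0195,  0.0986, -0.0562, -0.0109,  0.064 , -0.0558]), 'effort': array([ -0.0006, -42.9519, -32.6126,  -0.0002,   0.0054,   0.    ]), 'eef_pos': array([0.2358, 0.605 , 0.195 ]), 'eef_rot': array([-179.8907,   -0.0194,  158.6942]), 'ft_force': array([ 0.3127,  0.0651, -0.4638]), 'ft_torque': array([ 0.0088, -0.0341,  0.0343]), 'finger_force': 0.0, 'opening': 0.08534820846151475}
scene (366.8374798680116, 366.8374798680116, 255.65231524446278, 197.8580516230629) [0.9514 0.3678 0.9188]
jig [([230.2, 249.2], 0.84)]
seat [([215.7, 251.2], 0.82), ([277.1, 381.4], 0.5)]
hinge [([217.0, 228.5], 0.59)]
knob []
carrier [([196.7, 286.0], 0.92), ([215.4, 253.7], 0.86), ([255.0, 295.7], 0.83), ([197.0, 214.8], 0.64)]
blue_tote [([144.0, 189.0], 0.57)]
finished [([151.8, 174.2], 0.8), ([218.4, 250.2], 0.44)]
yellow_tote [([293.8, 369.1], 0.82)]
top (348.367633320825, 348.367633320825, 251.2820312293721, 190.7104939580486) [0.4339 0.0058 1.1708]
jig [([199.6, 244.9], 0.94)]
seat [([198.8, 247.4], 0.8)]
hinge [([218.2, 145.6], 0.75), ([179.5, 245.4], 0.61)]
knob [([164.1, 244.8], 0.71)]
carrier [([247.5, 244.7], 0.84), ([202.4, 292.0], 0.72), ([197.2, 246.4], 0.71), ([200.9, 200.8], 0.52)]
blue_tote [([230.7, 361.6], 0.88)]
finished [([217.6, 359.8], 0.63), ([152.8, 302.2], 0.32)]
yellow_tote [([217.5, 144.9], 0.71)]
```

View pics/scene0.png

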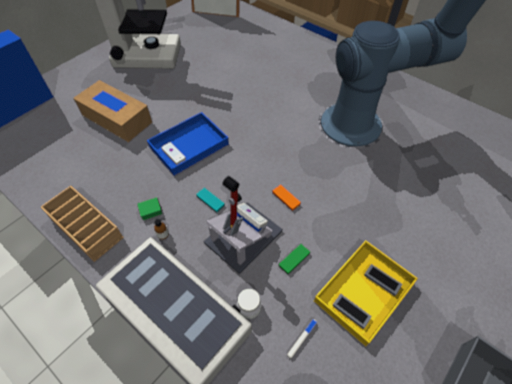

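View pics/top0.png

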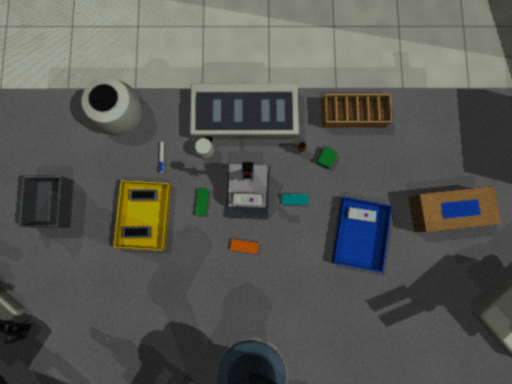

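Scene picture: the white carrier is in the jig at about (row 215, col 252), and the finished one is in the blue tote at (152, 173). Top picture: jig carrier at (199, 247), blue tote (235, 361), knob (165, 247). The look-alikes in the top view are turquoise (200, 295), green (202, 201) and orange (247, 244). Only the white one in the nest under the red arm fits.

```bash
python3 - <<'E'
from h import *
np.set_printoptions(precision=4,suppress=True)
_,s=cam("scene");it,t=cam("top")
for n,a,b in(("seat",[215.7,251.2],[198.8,247.4]),("carrier",[215.4,253.7],[197.2,246.4]),("jig",[230.2,249.2],[199.6,244.9]),("hinge",[217,228.5],[179.5,245.4]),("blue",[144,189],[230.7,361.6]),("fin",[151.8,174.2],[217.6,359.8])):
    print(n,*tri([(s,a),(t,b)]))
print(atz(t,[164.1,244.8],.277))
for n in("jig","blue_tote","finished"):
    m=arm.masks_of("top",n)[0];k=m['mask'].astype(np.uint8)
    print(n,m['box'],m['confidence'],cv2.minAreaRect(cv2.findNonZero(k)))
# blue tote rim colour mask -> corners at z=.035
hsv=cv2.cvtColor(it,cv2.COLOR_BGR2HSV);b=cv2.inRange(hsv,(100,120,50),(130,255,255));b[:,:325]=0;b[:,400:]=0;b[:190]=0;b[280:]=0
r=cv2.minAreaRect(cv2.findNonZero(b));print(r,[atz(t,(p[1],p[0]),.035) for p in cv2.boxPoints(r)])
print(arm.get_calibration("wrist"))
E
```

```text
seat [0.5552 0.0112 0.0731] [np.float64(0.0020947656904891907), np.float64(0.0020947656904891756)]
carrier [0.557  0.0172 0.0837] [np.float64(0.005631532062921944), np.float64(0.00563153206292193)]
jig [0.5627 0.0158 0.0086] [np.float64(0.0029463658513724615), np.float64(0.0029463658513723583)]
hinge [0.6156 0.0064 0.1336] [np.float64(0.01134974401772891), np.float64(0.011349744017729004)]
blue [ 0.4508 -0.3606  0.0173] [np.float64(0.007137730977964818), np.float64(0.007137730977964732)]
fin [ 0.5003 -0.3656  0.0144] [np.float64(0.0026483583366054297), np.float64(0.0026483583366053018)]
[0.625  0.0153 0.277 ]
jig [221.1, 159.5, 49.3, 58.9] 0.78 ((247.6386260986328, 189.67245483398438), (41.88032913208008, 55.660030364990234), 2.38594388961792)
blue_tote [333.6, 196.1, 61.2, 76.5] 0.56 ((362.10009765625, 233.93942260742188), (52.61164855957031, 69.12019348144531), 8.61564826965332)
finished [350.1, 205.8, 27.4, 13.3] 0.71 ((361.5049743652344, 213.95050048828125), (27.861042022705078, 11.940446853637695), 5.7105937004089355)
((362.7955017089844, 234.16725158691406), (51.0257682800293, 69.38385009765625), 8.583621978759766) [array([ 0.3473, -0.2618,  0.035 ]), array([ 0.5684, -0.304 ,  0.035 ]), array([ 0.5425, -0.469 ,  0.035 ]), array([ 0.3225, -0.4226,  0.035 ])]
{'fx': 332.4953006546629, 'fy': 332.4953006546629, 'cx': 259.72290639248905, 'cy': 192.4322211252967, 'hand_eye': array([[ 0.0003, -0.9625, -0.2713,  0.0691],
       [ 1.    ,  0.0003,  0.0001, -0.001 ],
       [-0.    , -0.2713,  0.9625, -0.178 ],
       [ 0.    ,  0.    ,  0.    ,  1.    ]])}
```

```bash
python3 -m jog '{"linear":[[0.1,-0.15,0.2],[0.3,-0.9,0.39],[0.3,-0.9,0.39],[0.3,-0.9,0.39],[0.3,-0.9,0.39],[0.3,-0.9,0.39],[0.3,-0.9,0.39],[0.3,-0.9,0.39]],"turn":[[0,0,0.05],[0,0,0.21],[0,0,0.21],[0,0,0.21],[0,0,0.21],[0,0,0.21],[0,0,0.21],[0,0,0.21]]}'
python3 -m jog '{"linear":[[0.36,-0.58,0],[0.36,-0.58,0],[0.36,-0.58,0],[0.36,-0.58,0],[0.36,-0.58,0],[0.36,-0.58,0],[0.36,-0.58,0]],"turn":[[0,0,0],[0,0,0],[0,0,0],[0,0,0],[0,0,0],[0,0,0],[0,0,0]]}'
python3 - <<'E'
from h import *
import pickle
im,c=cam("wrist");cv2.imwrite("pics/w1.png",im);pickle.dump((im,c),open("w1.pkl","wb"))
for t in("jig","seat","hinge","knob","carrier"):
    print(t,[(np.round(s['centre'],1).tolist(),round(s['confidence'],2)) for s in arm.spot_point("wrist",t)][:5])
E
```

```text
clock: 2.15
eef_pos: [0.3573, 0.2439, 0.3538]
eef_rot: [179.9, 0.2, 177.3]
ft_force: [0.2, 0.6, 0.1]
opening: 0.0853
finger_force: 0.0
clock: 3.02
eef_pos: [0.4997, 0.0151, 0.352]
eef_rot: [180.0, -0.0, 177.7]
ft_force: [-0.8, 0.5, 0.3]
opening: 0.0853
finger_force: 0.0
jig [([176.3, 258.4], 0.66), ([159.4, 18.3], 0.39)]
seat [([191.2, 261.9], 0.8)]
hinge [([247.4, 256.7], 0.65)]
knob [([321.2, 251.7], 0.93)]
carrier [([173.0, 351.8], 0.83), ([81.6, 264.6], 0.74), ([184.1, 156.9], 0.67), ([192.2, 255.5], 0.66)]
```

View pics/w1.png

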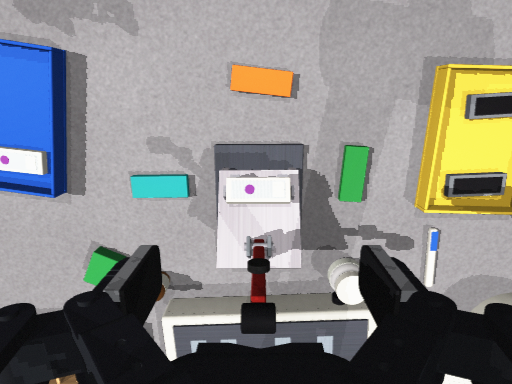

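The wrist picture shows the white carrier with its purple spot in the nest at (189, 258), the hinge at (247, 258) and the knob at (318, 258). The coloured decoys lie outside the jig. I'll take a second view from the right that also covers the blue tote.

```bash
python3 -m jog '{"linear":[[-0.12,-0.34,0.17],[-0.12,-0.34,0.17],[-0.12,-0.34,0.17],[-0.12,-0.34,0.17],[-0.12,-0.34,0.17]],"turn":[[0,0,0],[0,0,0],[0,0,0],[0,0,0],[0,0,0]]}'
python3 - <<'E'
from h import *
import pickle
im,c=cam("wrist");cv2.imwrite("pics/w2.png",im);pickle.dump((im,c),open("w2.pkl","wb"))
for t in("seat","hinge","knob","carrier","blue_tote","finished"):
    print(t,[(np.round(s['centre'],1).tolist(),round(s['confidence'],2)) for s in arm.spot_point("wrist",t)][:5])
P=pickle.load(open("w1.pkl","rb"))
for k,(im,c) in (("w1",P),("w2",(im,c))):
    hsv=cv2.cvtColor(im,cv2.COLOR_BGR2HSV)
    w=cv2.inRange(hsv,(0,0,225),(180,25,255))
    n,l,s,ce=cv2.connectedComponentsWithStats(w)
    for i in range(1,n):
        if s[i,4]>150: print(k,s[i],np.round(cv2.boxPoints(cv2.minAreaRect(cv2.findNonZero((l==i).astype(np.uint8)))),1).tolist())
E
```

```text
clock: 3.95
eef_pos: [0.4522, -0.1216, 0.4195]
eef_rot: [180.0, -0.0, 177.6]
ft_force: [0.2, -0.1, 0.2]
opening: 0.0855
finger_force: 0.0
seat [([205.2, 343.5], 0.98)]
hinge [([251.1, 351.4], 0.64)]
knob [([316.0, 381.2], 0.51)]
carrier [([204.5, 340.9], 0.93), ([188.7, 418.6], 0.79), ([198.4, 246.1], 0.7), ([108.5, 340.2], 0.62)]
blue_tote [([138.3, 123.9], 0.81)]
finished [([176.4, 125.0], 0.86)]
w1 [  0 148  43  27 842] [[-2.4000000953674316, 169.1999969482422], [0.0, 147.8000030517578], [44.400001525878906, 152.6999969482422], [42.0, 174.10000610351562]]
w1 [ 226  178   64   24 1453] [[226.0, 178.0], [289.0, 178.0], [289.0, 201.0], [226.0, 201.0]]
w1 [ 216  198   84   70 2989] [[215.89999389648438, 267.0], [218.60000610351562, 197.8000030517578], [300.1000061035156, 201.10000610351562], [297.29998779296875, 270.29998779296875]]
w1 [425 229  12  58 284] [[424.70001220703125, 285.8999938964844], [430.0, 228.5], [436.8999938964844, 229.1999969482422], [431.70001220703125, 286.5]]
w1 [269 250  23  18 284] [[269.0, 250.0], [291.0, 250.0], [291.0, 267.0], [269.0, 267.0]]
w1 [336 276  2
[... 729 characters left out ...]
62]]
w2 [ 304  186   73   85 3984] [[303.8999938964844, 186.0], [374.29998779296875, 183.5], [377.3999938964844, 268.70001220703125], [306.8999938964844, 271.20001220703125]]
w2 [476 236  13  51 261] [[475.0, 285.70001220703125], [481.79998779296875, 235.3000030517578], [488.6000061035156, 236.1999969482422], [481.79998779296875, 286.6000061035156]]
w2 [ 247  310  120   38 1071] [[246.6999969482422, 314.0], [365.8999938964844, 309.6000061035156], [367.20001220703125, 343.0], [247.89999389648438, 347.3999938964844]]
w2 [347 332  13  29 291] [[347.0, 332.0], [359.0, 332.0], [359.0, 360.0], [347.0, 360.0]]
w2 [443 374  28  10 183] [[443.0, 374.0], [470.0, 374.0], [470.0, 383.0], [443.0, 383.0]]
```

View pics/w2.png

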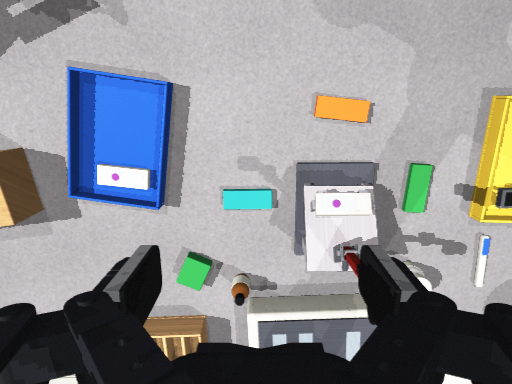

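```bash
cat > fit.py <<'E'
from h import *
import pickle
from scipy.optimize import least_squares
np.set_printoptions(precision=4,suppress=True)
_,s=cam("scene");_,t=cam("top");w1=pickle.load(open("w1.pkl","rb"))[1];w2=pickle.load(open("w2.pkl","rb"))[1]
a=np.pi/6;u=np.array([np.cos(a),0,.5]);n=np.array([-.5,0,np.cos(a)]);S=np.array([0,0,.07]);Y=np.array([0,1,0])
H=S+.08*u+.025*n;K=H+.1458*np.array([np.cos(1.562),0,np.sin(1.562)]);T=S+.014*n
ob=[(s,S,(215.7,251.2)),(t,S,(198.8,247.4)),(w1,S,(191.2,261.9)),(w2,S,(205.2,343.5)),(w1,H,(247.4,256.7)),(w2,H,(251.1,351.4)),(t,H,(179.5,245.4)),(s,H,(217,228.5)),
(w1,K,(321.2,251.7)),(w1,K,(318,258)),(w2,K,(316,381.2)),(t,K,(164.1,244.8)),(t,K,(169,247.5)),(t,S,(197.2,246.4)),(w1,S,(192.2,255.5)),(w2,S,(204.5,340.9))]
for i,j,rc in((-1,1,(177.5,289.5)),(-1,-1,(177.5,225.5)),(1,1,(201.5,289.5)),(1,-1,(201.5,225.5))):
    ob+=[(w1,T+.018*i*u+.045*j*Y,rc)]*2
for i,j,rc in((-1,1,(192,371.5)),(-1,-1,(192.5,315)),(1,1,(215.5,371)),(1,-1,(216,315))): ob.append((w2,T+.018*i*u+.045*j*Y,rc))
def f(p):
    Rz=R.from_euler('z',p[3]).as_matrix()
    return np.concatenate([proj(c,Rz@q+p[:3])-rc for c,q,rc in ob])
r=least_squares(f,[.557,.012,0,-.04],loss='soft_l1');p=r.x
print(p[:3],np.degrees(p[3]));print(f(p).reshape(-1,2).round(1).tolist())
r2=least_squares(lambda q:f([q[0],q[1],0,q[2]]),[.557,.012,-.04],loss='soft_l1');print(r2.x[:2],np.degrees(r2.x[2]))
# tote: outer rim/corner clicks in w2, rim z=.035
from itertools import product
B=[(-1,1,.035,(80.5,171.5)),(1,1,.035,(208,162.5)),(-1,-1,.035,(67.5,68.5)),(1,-1,.035,(194.5,68))]
def g(p):
    Rz=R.from_euler('z',p[2]).as_matrix();return np.concatenate([proj(w2,Rz@np.array([.11*i,.08*j,z])+[p[0],p[1],0])-rc for i,j,z,rc in B])
q=least_squares(g,[.45,-.36,-.15]).x;print("tote",q[:2],np.degrees(q[2]),g(q).round(1))
print([atz(w2,(v,h),.019) for h,v in ((95,183.6),(97,164.6),(148,170.2),(146,189.1))],tri([(w2,(176.4,125)),(s,(151.8,174.2)),(t,(217.6,359.8))]))
E
python3 fit.py
```

```text
[0.5582 0.0091 0.0025] -2.324135047350643
[[0.3, -2.1], [-0.6, 0.1], [0.7, -4.3], [0.1, -2.1], [-0.5, 0.6], [2.1, -2.9], [-2.2, 2.8], [0.1, 4.8], [-1.6, 4.6], [1.6, -1.7], [-2.9, 1.3], [3.0, 3.3], [-1.9, 0.6], [1.0, 1.1], [-0.3, 2.1], [0.8, 0.5], [-0.5, 0.2], [-0.5, 0.2], [-0.5, -0.1], [-0.5, -0.1], [0.6, 0.7], [0.6, 0.7], [0.5, -0.7], [0.5, -0.7], [0.7, -1.1], [0.2, 0.2], [-1.1, 1.2], [-1.5, 1.1]]
[0.559  0.0092] -2.2887873865040396
tote [ 0.4416 -0.3609] -10.839261233223434 [ 0.  -1.3  1.1 -1.6 -2.7  0.8  2.   2.1]
[array([ 0.5169, -0.4205,  0.019 ]), array([ 0.4827, -0.4109,  0.019 ]), array([ 0.4964, -0.3223,  0.019 ]), array([ 0.5308, -0.3305,  0.019 ])] (array([ 0.5027, -0.3633,  0.0198]), [np.float64(0.0031283712913695396), np.float64(0.0016398692052271837), np.float64(0.004647801575275325)])
```

```bash
python3 -m jog '{"linear":[[0.412,0.321,-0.05],[0.412,0.321,-0.05],[0.412,0.321,-0.05],[0.412,0.321,-0.05],[0.412,0.321,-0.15],[0.412,0.321,-0.25],[0.412,0.321,-0.35],[0.412,0.321,-0.408],[0.412,0.321,-0.408],[0.412,0.321,-0.408]],"turn":[[0,0,0],[0,0,0],[0,0,0],[0,0,0],[0,0,0],[0,0,0],[0,0,0],[0,0,0],[0,0,0],[0,0,0]]}'
python3 - <<'E'
from h import *
im,c=cam("wrist");cv2.imwrite("pics/w3.png",im)
for h in(.2775,):
    print([proj(c,np.array([.6166,.0069,h]))])
E
```

```text
clock: 5.65
eef_pos: [0.6177, 0.0059, 0.2584]
eef_rot: [-180.0, 0.1, 177.6]
ft_force: [-0.3, 0.2, 0.1]
opening: 0.0851
finger_force: 0.0
[array([236.31761476, 262.94495735])]
```

View pics/w3.png

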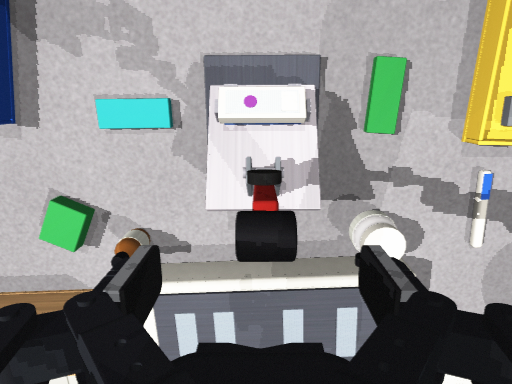

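The knob is at (236, 266), while the fingers' centre is at about column 260. I'll shift 3 mm to +y and close.

```bash
python3 -m jog '{"linear":[[-0.002,0.007,0],[-0.002,0.007,0],[-0.002,0.007,0],[-0.002,0.007,0],[-0.002,0.007,0],[-0.002,0.007,0],[-0.002,0.007,0],[-0.002,0.007,0]],"turn":[[0,0,0],[0,0,0],[0,0,0],[0,0,0],[0,0,0],[0,0,0],[0,0,0],[0,0,0]]}' 0.2 30
python3 - <<'E'
from h import *
o=arm.get_obs();print({k:o[k] for k in('eef_pos','ft_force','finger_force','opening')})
# swing waypoints relative to q=0 grasp, in jog units
y=np.radians(-2.3)
for q in np.linspace(0,2.02,13):
    b=1.562+q;d=.1458*np.array([np.cos(b)-np.cos(1.562),np.sin(b)-np.sin(1.562)])
    print(round(q,2),np.round(np.array([d[0]*np.cos(y),d[0]*np.sin(y),d[1]])/.4,3))
E
```

```text
clock: 6.7
eef_pos: [0.6161, 0.0088, 0.2569]
eef_rot: [180.0, -0.0, 177.6]
ft_force: [0.6, 0.0, -1.5]
opening: 0.017
finger_force: 0.0
{'eef_pos': array([0.61613814, 0.00879661, 0.25686838]), 'ft_force': array([ 0.56883441,  0.03711157, -1.47835075]), 'finger_force': 0.0, 'opening': 0.016987319579411884}
0.0 [ 0. -0.  0.]
0.17 [-0.061  0.002 -0.005]
0.34 [-0.12   0.005 -0.019]
0.5 [-0.177  0.007 -0.044]
0.67 [-0.228  0.009 -0.078]
0.84 [-0.273  0.011 -0.119]
1.01 [-0.31   0.012 -0.168]
1.18 [-0.338  0.014 -0.222]
1.35 [-0.358  0.014 -0.28 ]
1.52 [-0.367  0.015 -0.341]
1.68 [-0.365  0.015 -0.402]
1.85 [-0.354  0.014 -0.462]
2.02 [-0.333  0.013 -0.52 ]
```

```bash
python3 - <<'E'
from h import *
im,c=cam("wrist");cv2.imwrite("pics/w4.png",im)
E
```

```text
(no output)
```

View pics/w4.png

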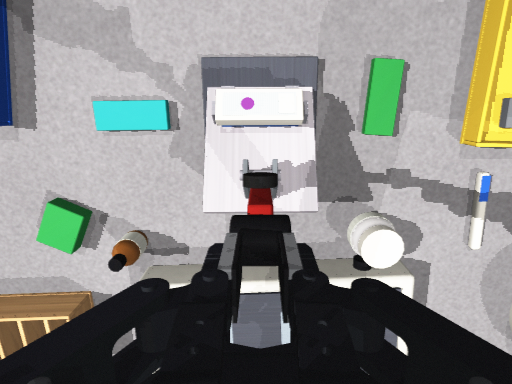

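```bash
python3 - <<'E'
from h import *
import pickle
np.set_printoptions(precision=4,suppress=True)
w1=pickle.load(open("w1.pkl","rb"))[1]
im,c=cam("wrist");_,s=cam("scene");it,t=cam("top")
for n in ("wrist","scene","top"): print(n,[(np.round(x['centre'],1).tolist(),round(x['confidence'],2)) for x in arm.spot_point(n,"knob")],[(np.round(x['box'],1).tolist(),round(x['confidence'],2)) for x in arm.masks_of(n,"knob")])
c3=dict(K=c['K'],T=c['T'].copy());c3['T'][:3,3]+=[.0016,-.0029,.0015]
print(tri([(w1,(318,258)),(c3,(236.5,266.5))]),tri([(w1,(318,258)),(s,(184.5,231.5))]),tri([(c3,(236.5,266.5)),(s,(184.5,231.5))]))
print(proj(c,np.array([.6166,.0088,.2775])),proj(s,np.array([.6166,.0088,.2775])),proj(c,arm.get_obs()['eef_pos']))
sc=arm.camera("scene")
a=cv2.resize(im[150:350,160:360],(400,400),interpolation=2);b=cv2.resize(sc[140:260,190:310],(400,400),interpolation=2)
cv2.imwrite("pics/c5.png",np.hstack([a,b]))
E
```

```text
wrist [([242.3, 255.3], 0.6)] [([225.9, 172.7, 59.7, 94.2], 0.6)]
scene [([183.7, 231.5], 0.55)] [([219.5, 179.0, 21.8, 45.8], 0.97), ([203.1, 178.6, 81.8, 93.1], 0.34)]
top [([167.1, 247.1], 0.45)] [([240.7, 168.0, 10.1, 6.6], 0.41)]
(array([0.6173, 0.0084, 0.2765]), [np.float64(0.0002365777675563504), np.float64(0.00023657776755635468)]) (array([0.6164, 0.0101, 0.276 ]), [np.float64(0.0021509505256662995), np.float64(0.0021509505256663637)]) (array([0.6165, 0.0103, 0.2757]), [np.float64(0.001956050049444472), np.float64(0.0019560500494445673)])
[240.2525 261.2455] [183.4285 230.0535] [224.6711 261.0585]
```

View pics/c5.png

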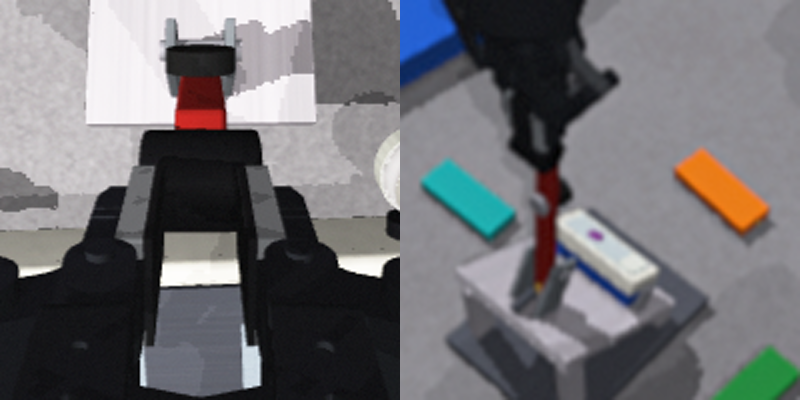

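The knob triangulates to (0.617, 0.009, 0.2765), so its position is right. In the crop the fingertips lie over the knob's top instead of beside its ends: they end about 35–40 mm behind the nominal TCP. I'll open, go 31 mm lower and close again, checking the opening.

```bash
python3 -m jog '{"linear":[[0,0,0],[0,0,0],[0,0,0],[0,0,0],[0,0,0]],"turn":[[0,0,0],[0,0,0],[0,0,0],[0,0,0],[0,0,0]]}' 1 30
python3 -m jog '{"linear":[[0,0.001,-0.02],[0,0.001,-0.04],[0,0.001,-0.06],[0,0.001,-0.077],[0,0.001,-0.077]],"turn":[[0,0,0],[0,0,0],[0,0,0],[0,0,0],[0,0,0]]}'
python3 -m jog '{"linear":[[0,0,0],[0,0,0],[0,0,0],[0,0,0],[0,0,0],[0,0,0],[0,0,0]],"turn":[[0,0,0],[0,0,0],[0,0,0],[0,0,0],[0,0,0],[0,0,0],[0,0,0]]}' 0.2 30
```

```text
clock: 7.88
eef_pos: [0.6161, 0.0088, 0.2569]
eef_rot: [180.0, -0.0, 177.6]
ft_force: [-0.3, -0.1, 1.0]
opening: 0.0853
finger_force: 0.0
clock: 8.5
eef_pos: [0.6157, 0.0093, 0.2251]
eef_rot: [180.0, -0.1, 177.6]
ft_force: [-0.3, 0.4, -0.3]
opening: 0.0853
finger_force: 0.0
clock: 9.38
eef_pos: [0.6163, 0.0089, 0.2266]
eef_rot: [-180.0, 0.0, 177.6]
ft_force: [-0.6, -1.8, 3.6]
opening: 0.0297
finger_force: 32.5
```

Pinched at 29.7 mm opening with 32 N. Now I'll swing it along the arc.

```bash
python3 -m jog '{"linear":[[-0.061,0.002,-0.005],[-0.12,0.005,-0.019],[-0.177,0.007,-0.044],[-0.228,0.009,-0.078],[-0.273,0.011,-0.119],[-0.31,0.012,-0.168],[-0.338,0.014,-0.222],[-0.358,0.014,-0.28],[-0.367,0.015,-0.341],[-0.365,0.015,-0.402],[-0.354,0.014,-0.462],[-0.342,0.013,-0.5]],"turn":[[0,0,0],[0,0,0],[0,0,0],[0,0,0],[0,0,0],[0,0,0],[0,0,0],[0,0,0],[0,0,0],[0,0,0],[0,0,0],[0,0,0]]}'
python3 -m jog '{"linear":[[0,0,0],[0.002,0,-0.004],[0.002,0,-0.004],[0.002,0,-0.004]],"turn":[[0,0,0],[0,0,0],[0,0,0],[0,0,0]]}'
```

```text
clock: 10.88
eef_pos: [0.4774, 0.0141, 0.0238]
eef_rot: [-180.0, -0.2, 177.6]
ft_force: [-3.1, -4.6, -1.5]
opening: 0.0293
finger_force: 45.9
clock: 11.38
eef_pos: [0.4776, 0.0141, 0.023]
eef_rot: [-179.9, -0.3, 177.6]
ft_force: [-3.9, -5.4, -6.1]
opening: 0.0294
finger_force: 45.5
```

```bash
python3 -m jog '{"linear":[[0,0,0],[0,0,0],[0,0,0],[0,0,0],[0,0,0],[0,0,0.05],[0,0,0.15],[0,0,0.25],[0,0,0.3],[0,0,0.3]],"turn":[[0,0,0],[0,0,0],[0,0,0],[0,0,0],[0,0,0],[0,0,0],[0,0,0],[0,0,0],[0,0,0],[0,0,0]]}' 1 30
python3 - <<'E'
from h import *
im,c=cam("wrist");sc,s=cam("scene")
cv2.imwrite("pics/c6.png",np.hstack([im[:,60:460],cv2.resize(sc[130:280,170:320],(384,384),interpolation=2)]))
import pickle;pickle.dump((im,c),open("w6.pkl","wb"))
o=arm.get_obs();print(o['clock'],o['eef_pos'],proj(s,o['eef_pos']))
for t in("knob","carrier"):print([(np.round(x['centre'],1).tolist(),round(x['confidence'],2)) for x in arm.spot_point("wrist",t)])
E
python3 -m jog '{"linear":[[0,0,0],[0,0,0],[0,0,0],[0,0,0],[0,0,0],[0,0,0],[0,0,0],[0,0,0],[0,0,0],[0,0,0],[0,0,0],[0,0,0]],"turn":[[0,0,0],[0,0,0],[0,0,0],[0,0,0],[0,0,0],[0,0,0],[0,0,0],[0,0,0],[0,0,0],[0,0,0],[0,0,0],[0,0,0]]}'
```

```text
clock: 12.62
eef_pos: [0.4814, 0.0142, 0.1462]
eef_rot: [-180.0, 0.2, 177.6]
ft_force: [-0.1, 0.3, -1.0]
opening: 0.0856
finger_force: 0.0
12.725 [0.47957025 0.01452172 0.1435772 ] [183.66516988 269.62333303]
[([194.6, 255.1], 0.65)]
[([253.2, 103.5], 0.95), ([274.5, 257.4], 0.86), ([237.7, 406.0], 0.81), ([88.6, 263.9], 0.8)]
clock: 14.32
eef_pos: [0.4802, 0.0144, 0.1445]
eef_rot: [180.0, 0.0, 177.6]
ft_force: [0.5, -0.1, 0.6]
opening: 0.0854
finger_force: 0.0
```

View pics/c6.png

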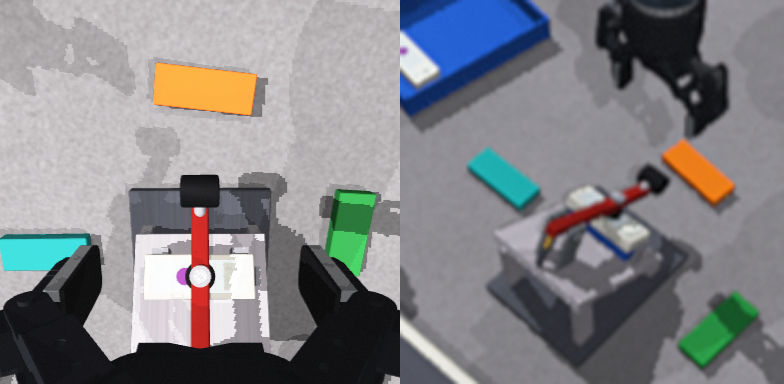

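The clamp is down: the pad sits on the carrier's middle at (275, 200) in the left crop and the knob is at (190, 200). The scene crop shows the open fingertips about 48 mm behind the nominal TCP, which agrees with my earlier finding. I'll wait a little longer, then go back down and re-grip.

```bash
python3 -m jog '{"linear":[[0,0,0],[0,0,0],[0,0,0],[0,0,0],[0,0,0],[0,0,-0.05],[0,0,-0.15],[0,0,-0.25],[0,0,-0.3],[0,0,-0.3]],"turn":[[0,0,0],[0,0,0],[0,0,0],[0,0,0],[0,0,0],[0,0,0],[0,0,0],[0,0,0],[0,0,0],[0,0,0]]}'
python3 -m jog '{"linear":[[0,0,0],[0,0,0],[0,0,0],[0,0,0],[0,0,0],[0,0,0],[0,0,0]],"turn":[[0,0,0],[0,0,0],[0,0,0],[0,0,0],[0,0,0],[0,0,0],[0,0,0]]}' 0.2 30
```

```text
clock: 15.58
eef_pos: [0.4786, 0.0147, 0.0229]
eef_rot: [180.0, -0.2, 177.6]
ft_force: [0.1, 0.5, -0.9]
opening: 0.0853
finger_force: 0.0
clock: 16.45
eef_pos: [0.4808, 0.0139, 0.0255]
eef_rot: [-179.9, 0.1, 177.6]
ft_force: [-2.8, -2.8, 5.6]
opening: 0.0294
finger_force: 33.2
```

```bash
python3 -m jog '{"linear":[[-0.014,0,0.042],[-0.025,0.001,0.102],[-0.027,0.001,0.163],[-0.018,0.001,0.224],[0.002,0,0.282],[0.03,-0.001,0.336],[0.067,-0.003,0.385],[0.112,-0.005,0.426],[0.163,-0.007,0.46],[0.22,-0.01,0.485],[0.279,-0.012,0.499],[0.34,-0.014,0.504]],"turn":[[0,0,0],[0,0,0],[0,0,0],[0,0,0],[0,0,0],[0,0,0],[0,0,0],[0,0,0],[0,0,0],[0,0,0],[0,0,0],[0,0,0]]}'
python3 -m jog '{"linear":[[0,0,0],[0.004,0,0],[0.004,0,0]],"turn":[[0,0,0],[0,0,0],[0,0,0]]}'
```

```text
clock: 17.95
eef_pos: [0.6173, 0.0089, 0.2273]
eef_rot: [180.0, 0.1, 177.6]
ft_force: [0.5, -0.9, 0.4]
opening: 0.0296
finger_force: 29.8
clock: 18.32
eef_pos: [0.6184, 0.0088, 0.2273]
eef_rot: [-180.0, 0.2, 177.6]
ft_force: [3.0, 0.5, 5.4]
opening: 0.0294
finger_force: 30.2
```

```bash
python3 -m jog '{"linear":[[0,0,0],[0,0,0],[0,0,0],[0,0,0],[0,0,0],[0,0,0.1],[0,0,0.25],[0,0,0.35],[-0.15,0,0.35],[-0.29,0,0.31],[-0.29,0,0.31],[-0.29,0,0.31]],"turn":[[0,0,0],[0,0,0],[0,0,0],[0,0,0],[0,0,0],[0,0,0],[0,0,0],[0,0,0],[0,0,0],[0,0,0],[0,0,0],[0,0,0]]}' 1 30
python3 - <<'E'
from h import *
import pickle
im,c=cam("wrist");cv2.imwrite("pics/w7.png",im)
hsv=cv2.cvtColor(im,cv2.COLOR_BGR2HSV);w=cv2.inRange(hsv,(0,0,225),(180,25,255))
n,l,s,ce=cv2.connectedComponentsWithStats(w)
for i in range(1,n):
    if s[i,4]>300: print(s[i])
for t in("knob","seat","carrier","hinge"):print(t,[(np.round(x['centre'],1).tolist(),round(x['confidence'],2)) for x in arm.spot_point("wrist",t)])
print(arm.get_obs()['eef_pos']);pickle.dump((im,c),open("w7.pkl","wb"))
E
```

```text
clock: 19.82
eef_pos: [0.5022, 0.0087, 0.3509]
eef_rot: [-180.0, 0.1, 177.6]
ft_force: [0.1, -0.1, 1.5]
opening: 0.0855
finger_force: 0.0
[  0 146  46  27 932]
[ 221  169   84   97 4880]
[341 274  23  29 425]
[284 309  88  11 635]
[166 313  82  47 993]
knob [([317.7, 261.0], 0.64)]
seat [([185.8, 264.2], 0.6)]
carrier [([77.1, 268.0], 0.91), ([184.8, 162.9], 0.84), ([190.3, 264.3], 0.77), ([168.2, 359.3], 0.71)]
hinge [([242.9, 266.1], 0.84)]
[0.50277889 0.00860692 0.35064522]
```

View pics/w7.png

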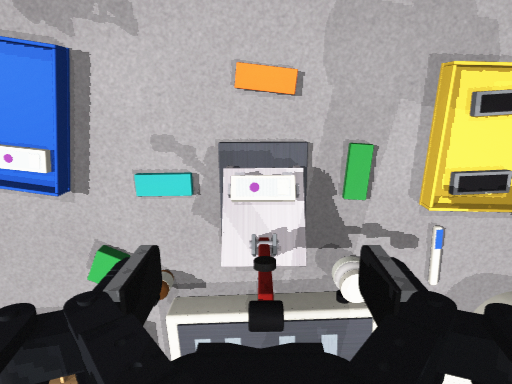

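The carrier sits unshifted at (187, 263) and the arm is fully open at (316, 264). Next I'll work out the tilted grasp.

```bash
cat > g.py <<'E'
from h import *
np.set_printoptions(precision=4,suppress=True)
J=np.array([.5588,.0105,0]);Rj=R.from_euler('z',-2.3,degrees=True)
u=np.array([np.cos(np.pi/6),0,.5]);n=np.array([-.5,0,np.cos(np.pi/6)])
def tcp(d,s=.001): return J+Rj.apply(np.array([0,0,.07])+n*d+u*s)
Rt=Rj*R.from_euler('y',-30,degrees=True)*R.from_euler('z',90,degrees=True)*R.from_euler('x',180,degrees=True)
def rel(p,Rg,o=None):
    o=o or arm.get_obs();Rc=R.from_euler('xyz',o['eef_rot'],degrees=True)
    return (p-o['eef_pos'])/.4,(Rg*Rc.inv()).as_rotvec()/(np.pi/2)
E
python3 - <<'E'
from g import *
print(rel(tcp(.2),Rt),rel(tcp(.02),Rt),Rt.as_euler('xyz',degrees=True),tcp(.2),(tcp(.02)-tcp(.2))/.4, Rj.apply(-n))
E
```

```text
(array([-0.1076,  0.0147, -0.2674]), array([ 0.2507, -0.2714, -0.9738])) (array([ 0.1172,  0.0056, -0.6571]), array([ 0.2507, -0.2714, -0.9738])) [150.    0.   87.7] [0.4597 0.0145 0.2437] [ 0.2248 -0.009  -0.3897] [ 0.4996 -0.0201 -0.866 ]
```

```bash
python3 -m jog '{"linear":[[-0.107,0.015,-0.1],[-0.107,0.015,-0.15],[-0.107,0.015,-0.267],[-0.107,0.015,-0.267],[-0.107,0.015,-0.267],[-0.107,0.015,-0.267],[-0.107,0.015,-0.267],[-0.107,0.015,-0.267],[-0.107,0.015,-0.267],[-0.107,0.015,-0.267],[-0.107,0.015,-0.267],[-0.107,0.015,-0.267]],"turn":[[0.251,-0.271,-0.974],[0.251,-0.271,-0.974],[0.251,-0.271,-0.974],[0.251,-0.271,-0.974],[0.251,-0.271,-0.974],[0.251,-0.271,-0.974],[0.251,-0.271,-0.974],[0.251,-0.271,-0.974],[0.251,-0.271,-0.974],[0.251,-0.271,-0.974],[0.251,-0.271,-0.974],[0.251,-0.271,-0.974]]}' 0.65 25
python3 -m jog '{"linear":[[0.06,-0.002,-0.104],[0.12,-0.005,-0.208],[0.18,-0.007,-0.312],[0.225,-0.009,-0.39],[0.225,-0.009,-0.39],[0.225,-0.009,-0.39]],"turn":[[0,0,0],[0,0,0],[0,0,0],[0,0,0],[0,0,0],[0,0,0]]}'
python3 - <<'E'
from g import *
im,c=cam("wrist");sc,s=cam("scene")
o=arm.get_obs();print(o['clock'],o['eef_pos'],o['opening'],rel(tcp(.02),Rt,o))
Ra=R.from_euler('xyz',o['eef_rot'],degrees=True)
for d in(.03,.041,.05):
  for sd in(-1,1): print(d,proj(c,o['eef_pos']+Ra.apply([0,sd*o['opening']/2,-d])),proj(s,o['eef_pos']+Ra.apply([0,sd*o['opening']/2,-d])))
cv2.imwrite("pics/c8.png",np.hstack([im[:,60:460],cv2.resize(sc[130:280,170:320],(384,384),interpolation=2)]))
E
```

```text
clock: 21.58
eef_pos: [0.4593, 0.0145, 0.2436]
eef_rot: [150.0, -0.1, 87.7]
ft_force: [-0.2, 0.4, 0.1]
opening: 0.0553
finger_force: 0.0
clock: 22.32
eef_pos: [0.5495, 0.0109, 0.0885]
eef_rot: [149.9, -0.1, 87.7]
ft_force: [0.5, -0.9, 1.0]
opening: 0.0557
finger_force: 0.0
22.425 [0.5499 0.0109 0.0896] 0.05557750600449568 (array([-0.0005, -0.    , -0.0044]), array([-0.0003,  0.0023, -0.0002]))
0.03 [244.9964 204.8516] [199.6732 261.3117]
0.03 [245.1095 319.9876] [204.7635 249.0104]
0.041 [255.3055 200.9285] [196.4185 262.723 ]
0.041 [255.4338 324.1979] [201.3897 250.415 ]
0.05 [264.8897 197.2814] [193.7288 263.8893]
0.05 [265.0329 328.1125] [198.6003 251.5764]
```

View pics/c8.png

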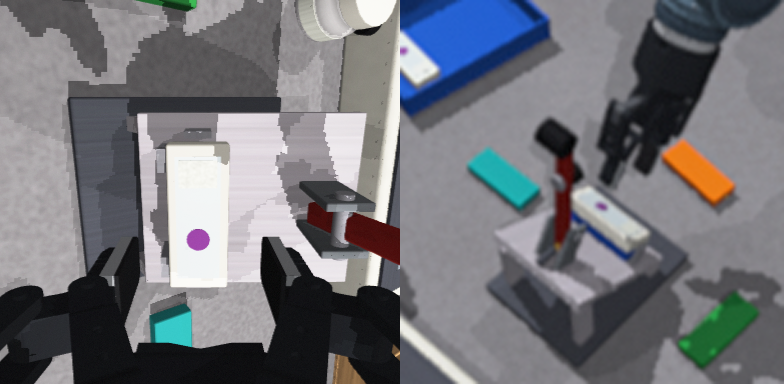

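The fingers straddle the carrier. Tip inner edges are at columns 136 and 264 and the carrier's middle at about 199, against a tool axis of 200–202. I'll shift 1 mm down-slope, descend 61 mm along the normal and grip.

```bash
python3 -m jog '{"linear":[[0.017,-0.001,-0.034],[0.035,-0.002,-0.066],[0.055,-0.002,-0.1],[0.074,-0.003,-0.133],[0.074,-0.003,-0.133],[0.074,-0.003,-0.133]],"turn":[[0,0,0],[0,0,0],[0,0,0],[0,0,0],[0,0,0],[0,0,0]]}'
python3 -m jog '{"linear":[[0,0,0],[0,0,0],[0,0,0],[0,0,0],[0,0,0],[0,0,0]],"turn":[[0,0,0],[0,0,0],[0,0,0],[0,0,0],[0,0,0],[0,0,0]]}' 0.3 25
```

```text
clock: 23.18
eef_pos: [0.5791, 0.0099, 0.0357]
eef_rot: [149.9, -0.1, 87.7]
ft_force: [0.1, -0.4, 0.2]
opening: 0.0553
finger_force: 0.0
clock: 23.92
eef_pos: [0.5789, 0.0099, 0.0353]
eef_rot: [149.9, -0.1, 87.7]
ft_force: [-7.0, 0.1, 6.8]
opening: 0.0357
finger_force: 24.4
```

```bash
python3 -m jog '{"linear":[[-0.02,0.001,0.035],[-0.06,0.002,0.104],[-0.11,0.004,0.19],[-0.15,0.006,0.26],[-0.19,0.008,0.33],[-0.19,0.008,0.33]],"turn":[[0,0,0],[0,0,0],[0,0,0],[0,0,0],[0,0,0],[0,0,0]]}'
python3 - <<'E'
from g import *
Rd=R.from_euler('xyz',[180,0,80.5],degrees=True)
print(rel(np.array([.392,-.3526,.20]),Rd),arm.get_obs()['opening'])
import pickle;im,c=pickle.load(open("w2.pkl","rb"))
from scipy.optimize import least_squares
# tote rim by edges: blue mask in w2, outer contour hull quad
hsv=cv2.cvtColor(im,cv2.COLOR_BGR2HSV);b=cv2.inRange(hsv,(100,120,40),(130,255,255));b[:,200:]=0;b[225:]=0
h=cv2.convexHull(cv2.findNonZero(b));q=cv2.approxPolyDP(h,6,True)[:,0];print(q.tolist())
for z in(.035,0):print(z,[atz(c,(v,x),z)[:2] for x,v in q])
E
```

```text
clock: 24.68
eef_pos: [0.5036, 0.0128, 0.1692]
eef_rot: [149.6, 0.0, 87.7]
ft_force: [0.1, -0.5, -1.5]
opening: 0.0355
finger_force: 26.4
(array([-0.279 , -0.9136,  0.077 ]), array([ 0.0348,  0.3358, -0.0782])) 0.03547503318671734
[[172, 83], [163, 204], [69, 197], [67, 67]]
0.035 [array([ 0.3525, -0.2593]), array([ 0.5552, -0.2982]), array([ 0.5355, -0.4622]), array([ 0.3216, -0.4232])]
0 [array([ 0.3506, -0.268 ]), array([ 0.566 , -0.3093]), array([ 0.545 , -0.4836]), array([ 0.3178, -0.4421])]
```

```bash
python3 -m jog '{"linear":[[-0.05,-0.05,0.1],[-0.284,-0.909,0.1],[-0.284,-0.909,0.1],[-0.284,-0.909,0.1],[-0.284,-0.909,0.1],[-0.284,-0.909,0.1],[-0.284,-0.909,0.1],[-0.284,-0.909,0.1],[-0.284,-0.909,0.077],[-0.284,-0.909,0.077]],"turn":[[0,0,0],[0.035,0.336,-0.085],[0.035,0.336,-0.085],[0.035,0.336,-0.085],[0.035,0.336,-0.085],[0.035,0.336,-0.085],[0.035,0.336,-0.085],[0.035,0.336,-0.085],[0.035,0.336,-0.085],[0.035,0.336,-0.085]]}'
python3 - <<'E'
from g import *
im,c=cam("wrist");sc,s=cam("scene");o=arm.get_obs();print(o['eef_pos'],o['eef_rot'],o['opening'],o['ft_force'])
for k in("blue_tote","finished"):
  for nme in("wrist","scene"):print(k,nme,[(np.round(x['centre'],1).tolist(),round(x['confidence'],2)) for x in arm.spot_point(nme,k)][:3])
cv2.imwrite("pics/c9.png",np.hstack([im[:,60:460],cv2.resize(sc[70:220,120:270],(384,384),interpolation=2)]))
Rz=R.from_euler('z',-10.5,degrees=True)
print([np.round(proj(c,Rz.apply([.11*i,.08*j,.035])+[.444,-.361,0])).tolist() for i,j in((-1,-1),(-1,1),(1,1),(1,-1))])
import pickle;pickle.dump((im,c),open("w9.pkl","wb"))
E
```

```text
clock: 25.92
eef_pos: [0.3888, -0.3485, 0.1948]
eef_rot: [-179.5, -0.1, 80.0]
ft_force: [-0.6, 0.2, -0.8]
opening: 0.0351
finger_force: 26.4
[ 0.3893 -0.3492  0.1963] [-179.586     0.0213   79.9712] 0.035043368974769354 [ 0.2041 -0.2502 -1.1639]
blue_tote wrist [([169.0, 311.8], 0.91)]
blue_tote scene [([146.0, 190.9], 0.89), ([219.6, 228.7], 0.25)]
finished wrist [([163.8, 371.5], 0.77)]
finished scene [([156.1, 175.1], 0.84)]
[[240.0, 212.0], [88.0, 207.0], [90.0, 435.0], [242.0, 413.0]]
```

View pics/c9.png

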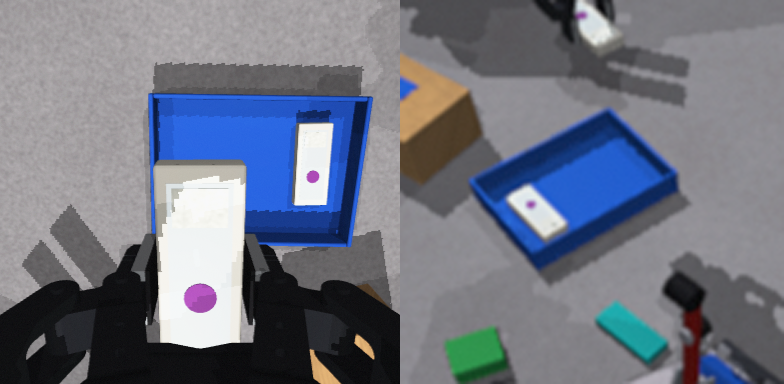

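The carrier is held level, glass up. The tote's empty −x half lies below it and the finished carrier is at (163, 314) in the crop. The observed rim is about 4 mm further to −y than my estimate, so I'll correct by 6 mm and lower to just above the floor.

```bash
python3 -m jog '{"linear":[[0.002,-0.015,-0.05],[0.002,-0.015,-0.15],[0.002,-0.015,-0.25],[0.002,-0.015,-0.35],[0.002,-0.015,-0.43],[0.002,-0.015,-0.5],[0.002,-0.015,-0.54],[0.002,-0.015,-0.56],[0.002,-0.015,-0.56],[0.002,-0.015,-0.56]],"turn":[[0,0,0],[0,0,0],[0,0,0],[0,0,0],[0,0,0],[0,0,0],[0,0,0],[0,0,0],[0,0,0],[0,0,0]]}'
python3 -m jog '{"linear":[[0,0,-0.003],[0,0,-0.006],[0,0,-0.009],[0,0,-0.012],[0,0,-0.012],[0,0,-0.012]],"turn":[[0,0,0],[0,0,0],[0,0,0],[0,0,0],[0,0,0],[0,0,0]]}'
```

```text
clock: 27.48
eef_pos: [0.3904, -0.3572, -0.026]
eef_rot: [-179.7, 0.1, 79.9]
ft_force: [-0.6, -0.4, 0.5]
opening: 0.0354
finger_force: 26.4
clock: 28.22
eef_pos: [0.3898, -0.3565, -0.031]
eef_rot: [-179.6, 0.0, 79.9]
ft_force: [-2.8, 3.6, 7.4]
opening: 0.0356
finger_force: 33.2
```

```bash
python3 -m jog '{"linear":[[0,0,-0.002],[0,0,-0.002],[0,0,-0.002]],"turn":[[0,0,0],[0,0,0],[0,0,0]]}'
python3 - <<'E'
from g import *
sc=[arm.camera("scene") for _ in range(1)][0];im=arm.camera("wrist");o=arm.get_obs();print(o['ft_force'],o['ft_torque'],o['eef_pos'])
cv2.imwrite("pics/c10.png",np.hstack([im[:,60:460],cv2.resize(sc[70:220,120:270],(384,384),interpolation=2)]))
E
```

```text
clock: 28.6
eef_pos: [0.3899, -0.3565, -0.0311]
eef_rot: [-179.6, 0.0, 79.9]
ft_force: [-4.8, 5.0, 15.3]
opening: 0.0354
finger_force: 38.4
[-4.391   6.1201 14.5597] [0.9621 0.6139 0.1033] [ 0.3899 -0.3565 -0.0311]
```

The carrier is resting on the floor, with 15 N on contact. I'll ease the preload off, open a little, and withdraw.

```bash
python3 -m jog '{"linear":[[0,0,0.003],[0,0,0.003]],"turn":[[0,0,0],[0,0,0]]}'
python3 -m jog '{"linear":[[0,0,0],[0,0,0],[0,0,0],[0,0,0]],"turn":[[0,0,0],[0,0,0],[0,0,0],[0,0,0]]}' 0.55 25
python3 -m jog '{"linear":[[0,0,0.03],[0,0,0.1],[0,0,0.25],[0,0,0.4],[0,0,0.55],[0,0,0.7],[-0.1,0.1,0.85],[-0.1,0.1,0.85],[-0.1,0.1,0.85]],"turn":[[0,0,0],[0,0,0],[0,0,0],[0,0,0],[0,0,0],[0,0,0],[0,0,0],[0,0,0],[0,0,0]]}'
python3 - <<'E'
from g import *
im,c=cam("wrist");_,s=cam("scene");_,t=cam("top");o=arm.get_obs();print(o['eef_pos'],o['eef_rot'],o['opening'])
cv2.imwrite("pics/w11.png",im)
for nme,cc in(("wrist",c),("scene",s),("top",t)):
  for x in arm.masks_of(nme,"carrier")+arm.masks_of(nme,"finished"):
    r=cv2.minAreaRect(cv2.findNonZero(x['mask'].astype(np.uint8)));ps=np.array([atz(cc,(p[1],p[0]),.019) for p in cv2.boxPoints(r)])
    m=ps.mean(0)
    if abs(m[1]+.36)<.12: print(nme,round(x['confidence'],2),m,np.linalg.norm(ps[1]-ps[0]),np.linalg.norm(ps[2]-ps[1]))
for p in([.39,-.3565,.019],[.505,-.368,.019]):
    for nme,cc,i in(("w",c,im),): 
        v=proj(cc,np.array(p)).astype(int);print(v,i[v[0],v[1]])
hsv=cv2.cvtColor(im,cv2.COLOR_BGR2HSV)
for lab,lo,hi in(("white",(0,0,200),(180,40,255)),("purple",(135,80,60),(165,255,255))):
    n_,l,st,ce=cv2.connectedComponentsWithStats(cv2.inRange(hsv,lo,hi))
    for k in range(1,n_):
        if st[k,4]>(300 if lab=="white" else 20):
            r=cv2.minAreaRect(cv2.findNonZero((l==k).astype(np.uint8)));ps=np.array([atz(c,(p[1],p[0]),.019) for p in cv2.boxPoints(r)]);print(lab,st[k,4],ps.mean(0),np.linalg.norm(ps[1]-ps[0]),np.linalg.norm(ps[2]-ps[1]),r[2])
print([(np.round(x['centre']).tolist(),round(x['confidence'],2)) for x in arm.spot_point("scene","knob")])
E
```

```text
clock: 28.95
eef_pos: [0.3899, -0.3566, -0.031]
eef_rot: [-179.6, 0.1, 79.9]
ft_force: [-2.6, 2.1, 5.3]
opening: 0.0354
finger_force: 31.3
clock: 29.45
eef_pos: [0.3897, -0.3563, -0.0317]
eef_rot: [-179.6, 0.1, 79.9]
ft_force: [-0.4, -0.1, 0.4]
opening: 0.047
finger_force: 0.0
clock: 30.58
eef_pos: [0.3499, -0.3166, 0.3109]
eef_rot: [-179.8, 0.3, 79.9]
ft_force: [1.0, -0.2, -0.6]
opening: 0.047
finger_force: 0.0
[ 0.3496 -0.3162  0.3073] [-179.5413   -0.0195   79.8734] 0.04704523368804392
wrist 0.57 [ 0.3894 -0.3562  0.019 ] 0.037874645717915933 0.09114564430940031
wrist 0.97 [ 0.5043 -0.3698  0.019 ] 0.09340941135594712 0.038493333929578086
scene 0.72 [ 0.3927 -0.3524  0.019 ] 0.04006282488863651 0.0981236087614815
scene 0.54 [ 0.5083 -0.3659  0.019 ] 0.03954735644589663 0.09730099178661045
top 0.65 [ 0.3931 -0.3564  0.019 ] 0.03688819517714445 0.09272126058678347
top 0.64 [ 0.5091 -0.368   0.019 ] 0.03899821642640612 0.09346913972417431
[169 292] [255 255 254]
[163 373] [255 255 254]
white 101107 [ 0.3293 -0.3841  0.019 ] 0.6440492777186362 0.5224979778117551 90.0
white 1473 [ 0.5067 -0.3703  0.019 ] 0.09109404225155367 0.035587155787288695 3.814074993133545
white 1451 [ 0.3897 -0.3577  0.019 ] 0.08903829742765654 0.03516417272122545 1.3322197198867798
white 1191 [-0.0911 -0.5277  0.019 ] 0.0661913115254084 0.10602729225914136 90.0
purple 61 [ 0.5059 -0.3832  0.019 ] 0.011510006786114635 0.011894006219392647 90.0
purple 59 [ 0.3874 -0.3697  0.019 ] 0.011277311015626328 0.011579536370357182 45.0
[([182.0, 232.0], 0.61)]
```

The carrier lies flat at (0.390, −0.357): 89 × 35 mm at 19 mm height, purple spot up, 115 mm from the finished one. The arm's knob is at its open position and the robot is clear, so I'm handing in.

```bash
python3 -c "
from station import arm
print(arm.job_done())"
```

```text
the job is handed in; nothing more can be done
None
```

The job is handed in at about 31 s: the clamp was pressed, released for over two seconds and reopened, and the carrier lies flat, glass up, beside the finished one in the blue tote; I viewed 11 pictures, one over the limit of 10.

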